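# Hang the rivet pail on the spring balance

## Task

Weigh the rivet pail: pick up the small metal pail that has the peaked handle and hang it by the peak of its handle on the hook of the spring balance, keeping it upright on the way. Let the balance take the weight gradually, so that the hook never drops or springs back when you let go, and leave the pail hanging level, clear of everything else and at rest. Leave everything else on the bench where it is.

Things in the scene. Friction and masses are not known exactly. Their poses are not given: they have to be found in the camera images.
- pail: Closed round metal pail, 92 mm across, lid at 70 mm, 0.2 to 0.55 kg. Origin: centre of underside, z up. Rigid handle of 10 mm round rod in its y-z plane, like a house gable: legs at y = +-49 mm up to z = 92 mm, then straight limbs rising at 39 degrees to the peak at y = 0, z = 132 mm (rod axis). Pinch a limb across the rod (fingers closing along x), tool tilted sideways, square to the limb
- pail_peak (a point): Point on the rod axis at the peak of the pail's handle, 132 mm above the pail's underside; axes as the pail's
- stand: Fixed stand of the spring balance. Origin: on the bench below the hook's bend, z up; the hook opens to -x. Base plate x = -50 to 160 mm, 120 mm wide, 12 mm thick; column 22 mm thick at x = 130 mm, 512 mm high; from its arm hangs the grey balance case, x = 0 to 36 mm, y = -45 to 45 mm, z = 332 to 468 mm: a vertical tool has no room above the hook
- hook_seat (a point): Where the axis of the handle's rod lies when hung; moves with the hook, axes as the stand's; 224 mm above the bench when empty. The hook is a J of 8 mm wire in the stand's x-z plane: bottom of the bend (wire axis) 9 mm below this point, inside width 28 mm, stem straight up to the case at x = 18 mm, open tip at x = -22 mm, its top 25 mm above this point
- balance (a joint): How far the hook has been pulled down out of the balance case, m: 0 empty (spring lightly preloaded by about 0.3 N), grows by about 9 mm per newton, stop at 0.060
- tin: Bystander: closed round bare-metal tin without a handle, 84 mm across, 76 mm high, origin under its centre
- screwdriver: Bystander: screwdriver lying on the bench
- wrench: Bystander: wrench lying on the bench
- hammer: Bystander: hammer lying on the bench
- bottle: Bystander: bottle 60 mm across, 150 mm high, origin under its centre
- can: Bystander: can 66 mm across, 120 mm high, origin under its centre
- bearing: Bystander: steel bearing ring 60 mm across, 16 mm high, lying flat on the bench
There are look-alikes about, which are no part of the job. Leave any purple or turquoise look-alike of the pail alone.

How it is judged:
By the outcome, as a careful person would: the job done as asked, in the order asked, and still so for the second after the job is handed in, with the robot touching nothing.
It also fails if it takes over 56 s, if anything falls off the work surface, if the arm or the gripper's body presses on something with over 40 N, if the wrist force passes 120 N, or if a joint passes its speed limit or range.

## Robot

A 6-joint arm with a two-finger parallel gripper is mounted at the origin on the work surface. World frame = base frame: x ahead of the robot, y to its left, z up, the work surface at z = 0. Lengths are in m, angles in rad, forces in N, time in s.
With the tool pointing down it reaches from about 0.35 to 0.775 m from the base axis. Payload 7.3 kg.
Tool frame: the origin (TCP) lies at the very end of the fingers, on their centre line; the grasp point (between the pads) lies 19 mm behind it; z points along the fingers, y is the line along which they close (so a half turn about z gives the same grasp; the last joint's range is limited). The gripper opens to 92 mm and grips with 3 to 60 N. Pads are 19 mm wide; open, the fingers measure 130 mm over their backs; the gripper's body (75 mm by 190 mm) begins 47 mm behind the grasp point.
Start: joints at [-0.146, 0.342, 1.524, -0, 1.275, -0.146], TCP at [0.525, 0, 0.227] pointing down, gripper open.
Joint ranges: [-2.53, 2.53], [-0.77, 2.02], [0.04, 2.7], [-1, 4.14], [0.28, 2.66], [-3.11, 3.11]. Speed limits (rad/s): [2.57, 2.57, 3.14, 3.14, 3.14, 3.14].

## Interface

Orientations are given as [roll, pitch, yaw] about the fixed x, y, z axes, in that order (R = Rz(yaw) Ry(pitch) Rx(roll)).
In Python, from cell import telemetry, eyes, job gives the robot as it stands.
- The arm moves only by the tool apply_moves, never from a script. Its arguments are lists of equal length, an entry for each row: "delta_pos": the shift along the world's x, y, z each as a share of 0.4 m, from -1 to 1, a list of three; "dr": the turn, a rotation vector about the world's x, y, z each as a share of 0.5 rad, from -1 to 1, a list of three; "jaw": the opening, from 0 (shut) to 1 (fully open). A call has 1 to 8 rows; each row is the pose to reach, as a shift and turn from the pose commanded when the call began; what a row does not reach only later rows make up. A row lasts 1/12 s, in which the tool goes at most 41.7 mm and 7.16 degrees, less where a joint would pass 70% of its speed; a pose out of reach is approached as far as the arm can. A call with a number of a shift or a turn outside -1 to 1 is refused whole. A call with a gripper value outside its range is refused whole. The fingers move at their own pace and stop on an object; "force" is the grip in N (left out, the last holds). Time passes only in rows, so rows that repeat a pose let the fingers close. It gives the time, the measured TCP pose, the force, the opening and the grip force at its end, in the units of the state.
- telemetry.observe(): the state, without advancing time (a new reading comes with each control period).
- eyes.read_camera(name): name is "scene" or "side" or "wrist"; returns the picture (400x640x3 uint8, red, green, blue); there is no depth.
- eyes.camera_model(name): a dict with "vertical_fov" (degrees; the focal length in pixels is half the picture's height over the tangent of half this angle, whatever the lens; pixels are square), "cx", "cy" (the principal point, pixels), "rvec" (rotation vector, rad) and "tvec" (3), from world to camera coordinates, as OpenCV has them; the wrist camera has in their place "hand_eye" (4x4, takes a point from camera to tool coordinates, whose origin is the TCP and whose axes are the flange's). Camera axes: x right, y down, z forward; pixel columns grow to the right and rows downward; lengths in m; the calibration is good to about 2 mm. The wrist camera is an equidistant fisheye: a pixel r from the principal point sees the ray r / f radians off the axis. A picture is of the moment at which its call begins: read the wrist's pose just before it. camera_model takes no time and is no camera call.
- job.hand_in(): hands the job in; it is judged then, once.
The state is a dict: "time": time; "qpos": joint angles; "qvel": joint speeds; "joint_efforts": joint torques, N m; "tool_pos": TCP position; "tool_rot": TCP orientation; "contact_force": force on the tool from outside, world axes, zero at the start; "torque": the same for the moment, N m; "opening": finger opening in m; "grip_force": force on a finger pad.
Only numpy, scipy, OpenCV 4.12 (cv2) and the standard library are available. Lean on these libraries where they do the work, as an engineer would, in place of code of your own. Each camera call takes 0.05 s, during which the arm holds its last target. There are 200 camera calls.

## Working session

There is one attempt and no reset: what is moved stays moved. The work goes in short steps, Python scripts to look and compute and a tool call to move; the robot and the scene stay as the last step left them, time stands still between calls to the robot, and variables do not carry over. Pictures are saved under pics/ and viewed, at most 11 in all, crops included, and the job is handed in when it is done.

Besides the shell and the picture viewer there is one more tool, called after "Request:" by a JSON object that holds its "method" and its "body", one argument or row to a line. apply_moves: Moves the arm, as the interface text tells. Its arguments: {"type":"object","properties":{"delta_pos":{"type":"array"},"dr":{"type":"array"},"jaw":{"type":"array"},"force":{"type":"number"}},"required":["delta_pos","dr","jaw"]}

```bash
mkdir -p pics; python3 - <<'E'
from cell import telemetry, eyes, job
import cv2
for n in ["scene","side"]:
    im=eyes.read_camera(n); cv2.imwrite(f"pics/{n}0.png",im[:,:,::-1]); print(n,eyes.camera_model(n))
print(eyes.camera_model("wrist")); print(telemetry.observe())
E
```

```text
scene {'vertical_fov': 42.24644707529391, 'cx': 318.90030776022303, 'cy': 195.199668331357, 'rvec': array([ 2.29569615,  1.0614526 , -0.33073148]), 'tvec': array([-0.32055674, -0.21392517,  1.73741717])}
side {'vertical_fov': 42.39920458400896, 'cx': 318.26514920857676, 'cy': 197.34439257472363, 'rvec': array([ 2.2193603 , -0.07431285,  0.01432901]), 'tvec': array([-0.51260023,  0.14864991,  1.43820469])}
{'vertical_fov': 65.70646984690485, 'cx': 319.78978260674035, 'cy': 196.44723115114252, 'hand_eye': array([[ 1.81148427e-03, -9.66862832e-01, -2.55289998e-01,
         6.75202068e-02],
       [ 9.99998088e-01,  1.93942240e-03, -2.49420772e-04,
         2.05875592e-04],
       [ 7.36270815e-04, -2.55289058e-01,  9.66864497e-01,
        -1.58753310e-01],
       [ 0.00000000e+00,  0.00000000e+00,  0.00000000e+00,
         1.00000000e+00]])}
{'time': 0.1, 'qpos': array([-1.46020403e-01,  3.42620298e-01,  1.52490008e+00, -2.38320076e-05,
        1.27537701e+00, -1.46021349e-01]), 'qvel': array([ 1.11005741e-03, -2.29550167e-03, -2.00004595e-03, -1.07710106e-03,
       -6.58348256e-04, -1.85346955e-05]), 'joint_efforts': array([ 1.49919495e-03, -4.32001984e+01, -2.44694173e+01,  7.19219679e-02,
        5.25739230e-02, -9.79429342e-05]), 'tool_pos': array([5.24652657e-01, 5.52998754e-05, 2.26138923e-01]), 'tool_rot': array([-3.14029849e+00, -1.67294356e-04,  1.57080412e+00]), 'contact_force': array([ 0.10278128, -0.58745026, -0.56411522]), 'torque': array([-0.0226953 ,  0.04665681,  0.02842726]), 'grip_force': 0.0, 'opening': 0.09185179533907303}
```

View pics/scene0.png

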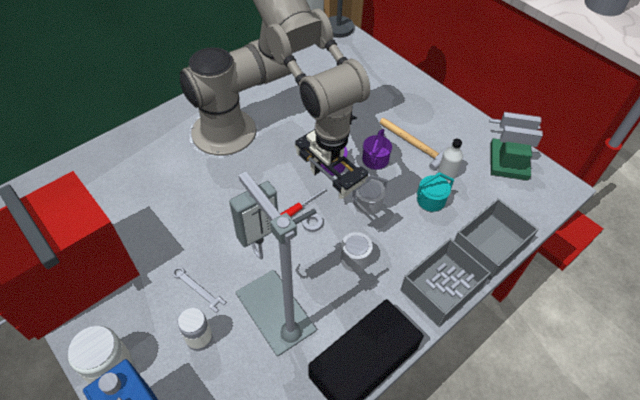

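View pics/side0.png

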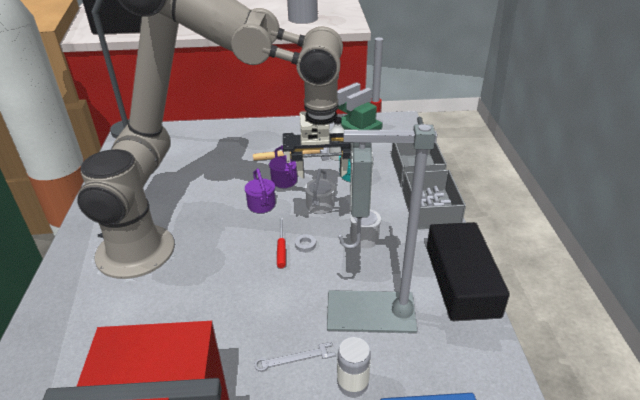

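The scene view shows the bare-metal pail at about (370,190), purple and turquoise look-alikes at (377,150) and (435,190), the tin at (357,247), and the stand base at (277,310). The side view shows the pail at (322,195), the hook at (347,270), and two purple pails.

```bash
cat > h.py <<'E'
import numpy as np, cv2
from scipy.spatial.transform import Rotation as R
from cell import telemetry, eyes, job
def cam(n):
    c=eyes.camera_model(n); f=200/np.tan(np.radians(c["vertical_fov"]/2))
    return R.from_rotvec(c["rvec"]).as_matrix(),np.array(c["tvec"]),f,c["cx"],c["cy"]
def proj(n,P):
    M,t,f,cx,cy=cam(n); q=np.atleast_2d(P)@M.T+t
    return np.c_[cx+f*q[:,0]/q[:,2],cy+f*q[:,1]/q[:,2]]
def plane(n,uv,z):
    M,t,f,cx,cy=cam(n); o=-M.T@t; d=M.T@np.array([(uv[0]-cx)/f,(uv[1]-cy)/f,1])
    return o+d*(z-o[2])/d[2]
def wproj(P,s):
    c=eyes.camera_model("wrist"); f=200/np.tan(np.radians(c["vertical_fov"]/2)); H=c["hand_eye"]
    p=(np.atleast_2d(P)-s["tool_pos"])@R.from_euler("xyz",s["tool_rot"]).as_matrix()
    q=(p-H[:3,3])@H[:3,:3]; r=np.linalg.norm(q[:,:2],axis=1); th=np.arctan2(r,q[:,2])
    return np.c_[c["cx"]+f*th*q[:,0]/r,c["cy"]+f*th*q[:,1]/r]
E
python3 - <<'E'
from h import *
a=cv2.imread("pics/scene0.png"); b=cv2.imread("pics/side0.png")
w=eyes.read_camera("wrist")[:,:,::-1]; cv2.imwrite("pics/wrist0.png",w)
z=lambda im,x,y,w,h,k:cv2.resize(im[y:y+h,x:x+w],None,fx=k,fy=k,interpolation=cv2.INTER_CUBIC)
cv2.imwrite("pics/c1.png",np.vstack([np.hstack([z(a,220,160,200,150,2),z(a,330,150,100,75,4)]),np.hstack([z(b,290,150,100,75,4),z(b,310,220,100,75,4)])]))
E
```

```text
(no output)
```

View pics/c1.png

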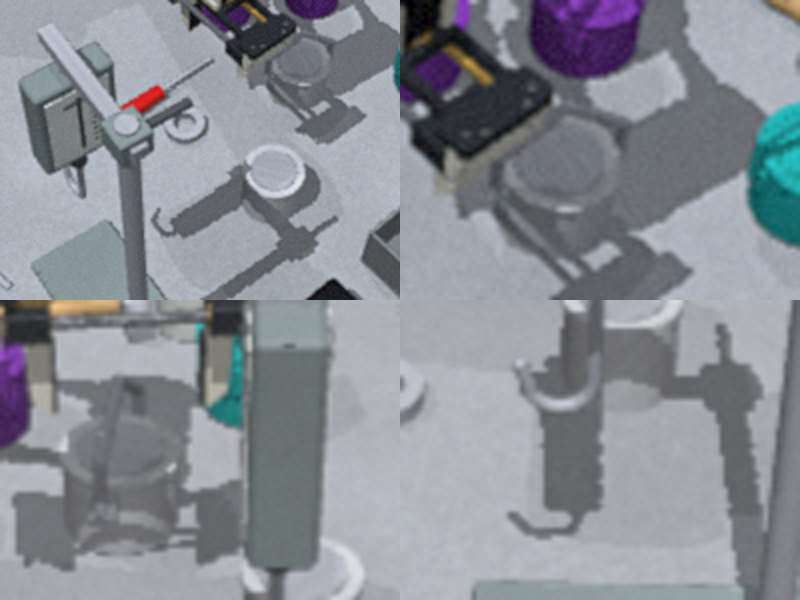

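View pics/wrist0.png

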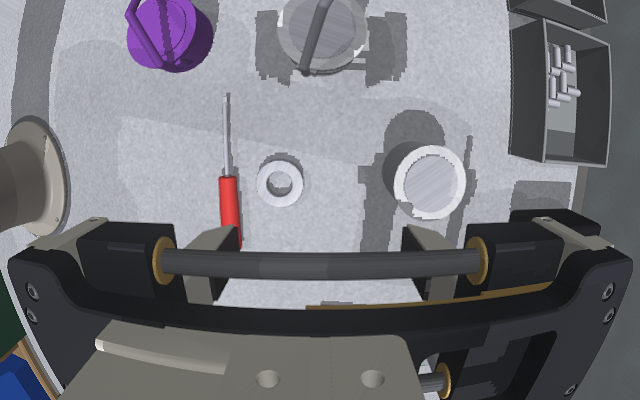

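The crops show the pail lid centre at scene (370,190) and side (321,189), with the handle roughly along world y. The hook bend bottom is at side (349,246) and scene (259,255). Now I'll turn these into positions and fit a wireframe.

```bash
python3 - <<'E'
from h import *
from scipy.optimize import least_squares
print("lid", plane("scene",(370,190),.07),plane("side",(321.3,188.5),.07))
print("bend", plane("scene",(259,255.5),.2145),plane("side",(349,246),.2145))
print("base side corners",[plane("side",p,.012)[:2].round(3) for p in [(331,291.5),(416,291.5),(327,330),(416,331)]])
print("base scene corners",[plane("scene",p,.012)[:2].round(3) for p in [(238,304),(265,271),(316,323),(272,352)]])
print("tin", plane("scene",(357,246),.076))
print("purple",plane("side",(260,190),.07),plane("side",(284,165),.07),plane("scene",(377,143),.07))
s=telemetry.observe()
for yaw in (-.2,0,.2):
    P0=plane("side",(321.3,188.5),.07)*[1,1,0]
    Y=np.array([-np.sin(yaw),np.cos(yaw),0])
    P=[P0+Y*y+[0,0,z] for y,z in[(.049,.092),(0,.132),(-.049,.092),(-.049,.03)]]
    print(yaw,proj("side",P).round(0).tolist(),proj("scene",P).round(0).tolist(),wproj(P,s).round(0).tolist())
E
```

```text
lid [0.52894641 0.16293221 0.07      ] [0.53290215 0.15490518 0.07      ]
bend [ 0.57157841 -0.25844425  0.2145    ] [ 0.56896703 -0.25824453  0.2145    ]
base side corners [array([ 0.534, -0.203]), array([ 0.745, -0.218]), array([ 0.515, -0.321]), array([ 0.72 , -0.338])]
base scene corners [array([ 0.549, -0.328]), array([ 0.517, -0.216]), array([ 0.72 , -0.207]), array([ 0.707, -0.339])]
tin [6.4569954e-01 3.3522256e-04 7.6000000e-02]
purple [0.35016869 0.16216612 0.07      ] [0.42246834 0.29085683 0.07      ] [0.40940405 0.30941501 0.07      ]
-0.2 [[323.0, 173.0], [321.0, 171.0], [319.0, 192.0], [319.0, 209.0]] [[384.0, 181.0], [371.0, 179.0], [355.0, 194.0], [354.0, 207.0]] [[339.0, -17.0], [330.0, 14.0], [318.0, 75.0], [319.0, 82.0]]
0 [[320.0, 173.0], [321.0, 171.0], [322.0, 192.0], [323.0, 209.0]] [[382.0, 179.0], [371.0, 179.0], [357.0, 196.0], [356.0, 209.0]] [[329.0, -18.0], [330.0, 14.0], [329.0, 76.0], [327.0, 83.0]]
0.2 [[317.0, 173.0], [321.0, 171.0], [326.0, 192.0], [326.0, 209.0]] [[379.0, 177.0], [371.0, 179.0], [360.0, 198.0], [358.0, 211.0]] [[319.0, -18.0], [330.0, 14.0], [339.0, 75.0], [336.0, 82.0]]
```

Request:
{"method": "apply_moves", "body": {
  "delta_pos": [
    [0,0.1,0.05],
    [0,0.2,0.05],
    [0,0.2,0.05],
    [0,0.2,0.05],
    [0,0.2,0.05]
  ],
  "dr": [
    [0,0,0],
    [0,0,0],
    [0,0,0],
    [0,0,0],
    [0,0,0]
  ],
  "jaw": [1,1,1,1,1]
}}

```text
time: 0.57
tool_pos: [0.5248, 0.08, 0.2463]
tool_rot: [-3.141, 0.001, 1.572]
contact_force: [-0.7, 0.4, -0.0]
opening: 0.0917
grip_force: 0.0
```

```bash
python3 - <<'E'
from h import *
s=telemetry.observe(); print(s["tool_pos"],s["tool_rot"],s["time"])
np.save("s1.npy",np.r_[s["tool_pos"],s["tool_rot"]])
w=eyes.read_camera("wrist")[:,:,::-1]
b=eyes.read_camera("side")[:,:,::-1]; cv2.imwrite("pics/side1.png",b); cv2.imwrite("pics/wrist1.png",w)
z=lambda im,x,y,w,h,k:cv2.resize(im[y:y+h,x:x+w],None,fx=k,fy=k,interpolation=cv2.INTER_CUBIC)
cv2.imwrite("pics/c2.png",np.hstack([z(w,220,20,200,200,2),np.vstack([z(b,320,275,100,65,4),z(b,290,150,100,35,4)])]))
E
```

```text
[0.52475517 0.08000949 0.24631266] [-3.14082183e+00  5.06117824e-04  1.57198471e+00] 0.5667
```

View pics/c2.png

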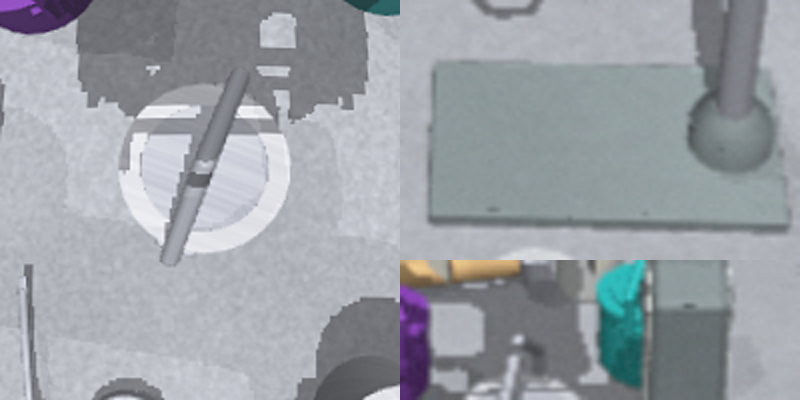

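The wrist crop shows the handle end tips at (340,55) and (305,151), the peak at about (320,109) and the lid centre at (322,104). The base plate corners in the side view are (328.8,291.3), (412.5,292), (327.5,329.5) and (416.8,331.3).

```bash
python3 - <<'E'
from h import *
from scipy.optimize import least_squares
a=np.load("s1.npy"); s=dict(tool_pos=a[:3],tool_rot=a[3:])
def T(p,L): 
    L=np.array(L,float); return R.from_euler("z",p[2]).apply(L)+[p[0],p[1],0]
Lp=[[0,.049,.094],[0,-.049,.094],[0,0,.137],[0,0,.07]]
m=np.array([[340,55],[305,151],[320,109],[322,104]])
f=least_squares(lambda p:(wproj(T(p,Lp),s)-m).ravel(),[.53,.155,-.3]); print("pail",f.x,f.fun.round(1))
for n in("side","scene"): print(n, proj(n,T(f.x,[[0,0,.07],[0,0,.137]])).round(1))
Lb=[[-.05,.06,.012],[.16,.06,.012],[-.05,-.06,.012],[.16,-.06,.012]]
mb=np.array([[328.75,291.25],[412.5,292],[327.5,329.5],[416.75,331.25]])
g=least_squares(lambda p:np.r_[(proj("side",T(p,Lb))-mb).ravel(),(proj("side",T(p,[[0,0,.211]]))-[349,246.7]).ravel(),(proj("scene",T(p,[[0,0,.211]]))-[259,256]).ravel()],[.57,-.258,0],loss="soft_l1"); print("stand",g.x,g.fun.round(1))
L=[[-.022,0,.249],[0,0,.211],[.018,0,.25]]
print(proj("side",T(g.x,L)).round(1))
E
```

```text
pail [ 0.52624797  0.1588738  -0.34159076] [-1.7  5.   0.1 -0.1  1.8 -5.7 -0.5  1.9]
side [[319.  187.8]
 [318.6 169.2]]
scene [[368.4 190.1]
 [370.6 175.7]]
stand [ 0.57039844 -0.26107065 -0.10915144] [-0.5 -1.6  0.  -0.1 -1.1 -1.3  0.7 -0.3  0.8  1.3 -1.1  0.6]
[[339.8 234.7]
 [349.8 248. ]
 [358.6 234.7]]
```

Request:
{"method": "apply_moves", "body": {
  "delta_pos": [
    [0.01,0.05,0.02],
    [0.02,0.1,0.02],
    [0.03,0.15,0.02],
    [0.04,0.2,0.01],
    [0.04,0.2,0.01]
  ],
  "dr": [
    [-0.169,0.029,-0.082],
    [-0.337,0.058,-0.163],
    [-0.506,0.087,-0.245],
    [-0.675,0.116,-0.327],
    [-0.675,0.116,-0.327]
  ],
  "jaw": [0.5,0.5,0.5,0.5,0.5]
}}

```text
time: 1.08
tool_pos: [0.541, 0.1637, 0.2471]
tool_rot: [-3.106, 0.345, 1.414]
contact_force: [-1.6, -0.5, -1.4]
opening: 0.0631
grip_force: 0.0
```

Request:
{"method": "apply_moves", "body": {
  "delta_pos": [
    [0.01,0.05,0.0],
    [0.015,0.1,-0.04],
    [0.02,0.148,-0.1],
    [0.025,0.148,-0.17],
    [0.025,0.148,-0.232],
    [0.025,0.148,-0.232],
    [0.025,0.148,-0.232]
  ],
  "dr": [
    [-0.169,0.029,-0.082],
    [-0.337,0.058,-0.163],
    [-0.506,0.087,-0.245],
    [-0.675,0.116,-0.327],
    [-0.675,0.116,-0.327],
    [-0.675,0.116,-0.327],
    [-0.675,0.116,-0.327]
  ],
  "jaw": [0.5,0.5,0.5,0.5,0.5,0.5,0.5]
}}

```text
time: 1.67
tool_pos: [0.5509, 0.2178, 0.1568]
tool_rot: [-3.138, 0.684, 1.232]
contact_force: [-0.8, 0.1, 0.5]
opening: 0.0455
grip_force: 0.0
```

```bash
python3 - <<'E'
from h import *
s=telemetry.observe(); print(s["tool_pos"],s["tool_rot"],s["qpos"])
Rt=R.from_euler("xyz",s["tool_rot"]).as_matrix(); print("tool y,z",Rt[:,1],Rt[:,2])
w=eyes.read_camera("wrist")[:,:,::-1].copy()
for d,c in((0,(0,0,255)),):
    p=np.array([.528,.158,0]); r=R.from_euler("z",-.34)
    L=[[0,.049,.03],[0,.049,.092],[0,0,.132],[0,-.049,.092]]
    q=wproj(r.apply(L)+p,s).round().astype(int); cv2.polylines(w,[q.reshape(-1,1,2)],False,c,1)
cv2.imwrite("pics/wrist2.png",w)
E
```

```text
[0.55088999 0.21776633 0.15682393] [-3.13760319  0.68411361  1.23192733] [ 0.47830132  0.86258222  0.98608486 -0.45752407  1.80617839  0.82881785]
tool y,z [ 0.9422856  -0.33479588 -0.00309175] [-0.2138462  -0.59471512 -0.77497337]
```

View pics/wrist2.png

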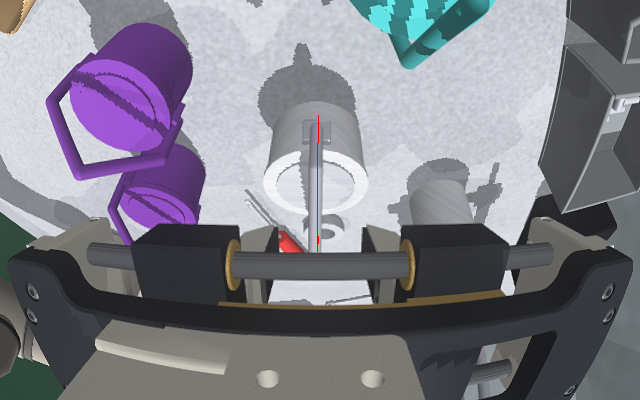

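The wrist view shows the handle at x≈316 against a predicted 318, so it sits between the fingers and I can go in.

Request:
{"method": "apply_moves", "body": {
  "delta_pos": [
    [-0.016,-0.04,-0.052],
    [-0.032,-0.077,-0.104],
    [-0.047,-0.115,-0.155],
    [-0.047,-0.115,-0.155],
    [-0.047,-0.115,-0.155]
  ],
  "dr": [
    [0,0,0],
    [0,0,0],
    [0,0,0],
    [0,0,0],
    [0,0,0]
  ],
  "jaw": [0.5,0.5,0.5,0.5,0.5]
}}

```text
time: 2.13
tool_pos: [0.5331, 0.1722, 0.0986]
tool_rot: [3.139, 0.68, 1.227]
contact_force: [0.3, -0.6, 0.7]
opening: 0.0458
grip_force: 0.0
```

Request:
{"method": "apply_moves", "body": {
  "delta_pos": [
    [0,0,0],
    [0,0,0],
    [0,0,0],
    [0,0,0],
    [0,0,0],
    [0,0,0],
    [0,0,0],
    [0,0,0]
  ],
  "dr": [
    [0,0,0],
    [0,0,0],
    [0,0,0],
    [0,0,0],
    [0,0,0],
    [0,0,0],
    [0,0,0],
    [0,0,0]
  ],
  "jaw": [0.3,0.2,0.1,0,0,0,0,0],
  "force": 55
}}

```text
time: 2.8
tool_pos: [0.5321, 0.1734, 0.0961]
tool_rot: [-3.141, 0.682, 1.231]
contact_force: [-0.5, 1.5, 1.9]
opening: 0.0082
grip_force: 55.0
```

```bash
python3 - <<'E'
from h import *
s=telemetry.observe(); print(s["tool_pos"],s["tool_rot"],s["contact_force"],s["torque"])
Rt=R.from_euler("xyz",s["tool_rot"]).as_matrix(); print(Rt)
w=eyes.read_camera("wrist")[:,:,::-1];cv2.imwrite("pics/wrist3.png",w)
b=eyes.read_camera("side")[:,:,::-1];cv2.imwrite("pics/side3.png",b)
z=lambda im,x,y,w,h,k:cv2.resize(im[y:y+h,x:x+w],None,fx=k,fy=k,interpolation=cv2.INTER_CUBIC)
cv2.imwrite("pics/c3.png",np.hstack([z(w,200,0,200,300,2),z(b,270,80,100,150,4)]))
E
```

```text
[0.53208302 0.17341656 0.09607858] [-3.14144073  0.68181642  1.23062356] [-0.54394103  1.4968645   1.85727783] [ 0.2965781   0.06593109 -0.22199424]
[[ 2.59055603e-01  9.42665081e-01 -2.10410884e-01]
 [ 7.31937587e-01 -3.33740216e-01 -5.94041107e-01]
 [-6.30204383e-01 -1.17957560e-04 -7.76429277e-01]]
```

View pics/c3.png

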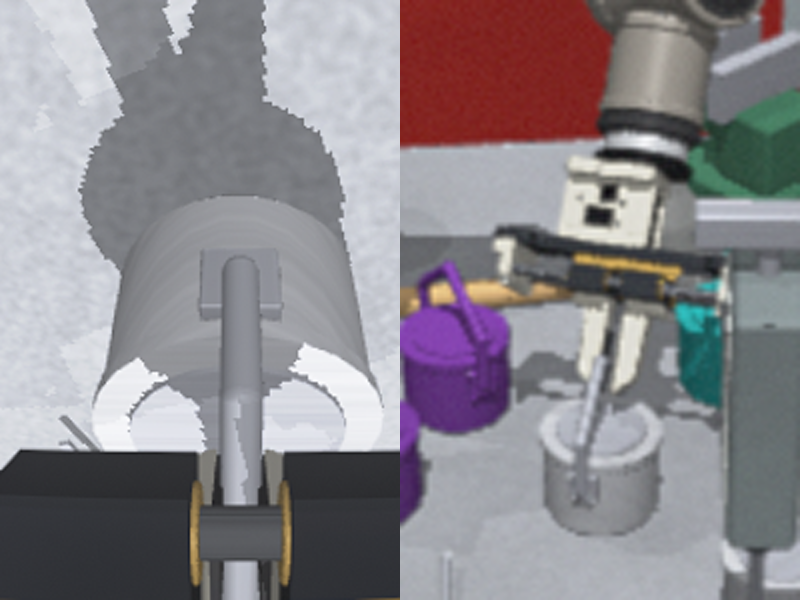

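The pail is gripped squarely across the rod and standing upright. I'll do a gentle lift first.

Request:
{"method": "apply_moves", "body": {
  "delta_pos": [
    [0,0,0.01],
    [0,0,0.02],
    [0,0,0.035],
    [0,0,0.05],
    [0,0,0.07],
    [0,0,0.09],
    [0,0,0.1],
    [0,0,0.1]
  ],
  "dr": [
    [0,0,0],
    [0,0,0],
    [0,0,0],
    [0,0,0],
    [0,0,0],
    [0,0,0],
    [0,0,0],
    [0,0,0]
  ],
  "jaw": [0,0,0,0,0,0,0,0]
}}

```text
time: 3.57
tool_pos: [0.5328, 0.1734, 0.1375]
tool_rot: [3.139, 0.68, 1.229]
contact_force: [0.2, 0.0, -3.9]
opening: 0.0082
grip_force: 55.0
```

```bash
python3 - <<'E'
from h import *
s=telemetry.observe(); print(s["tool_pos"],s["tool_rot"],s["contact_force"],s["torque"],s["qpos"])
w=eyes.read_camera("wrist")[:,:,::-1];cv2.imwrite("pics/wrist4.png",w)
w0=cv2.imread("pics/wrist3.png")
# shift of the pail in the wrist view = tilt in the grip
g=lambda i:cv2.cvtColor(i,cv2.COLOR_BGR2GRAY)
t=g(w0)[120:165,295:345]; r=cv2.matchTemplate(g(w)[90:200,265:375],t,cv2.TM_CCOEFF_NORMED); print(cv2.minMaxLoc(r), "expect (30,30)")
E
```

```text
[0.53278163 0.17341644 0.13745069] [3.13894564 0.67999204 1.22880922] [ 0.24978856  0.022066   -3.90825185] [ 0.78354794 -0.27180317 -0.00836631] [ 0.43434726  0.80222841  1.16654153 -0.47000997  1.67402694  0.84794827]
(-0.4130600392818451, 0.9490653276443481, (60, 36), (29, 29)) expect (30,30)
```

Request:
{"method": "apply_moves", "body": {
  "delta_pos": [
    [0,0,0.03],
    [0,-0.01,0.06],
    [0,-0.03,0.09],
    [0,-0.05,0.12],
    [0,-0.08,0.15],
    [0,-0.12,0.18],
    [0,-0.16,0.205],
    [0,-0.2,0.22]
  ],
  "dr": [
    [0,0,0.03],
    [0,0,0.08],
    [0,0,0.15],
    [0,0,0.22],
    [0,0,0.3],
    [0,0,0.37],
    [0,0,0.43],
    [0,0,0.462]
  ],
  "jaw": [0,0,0,0,0,0,0,0]
}}

```text
time: 4.28
tool_pos: [0.532, 0.0928, 0.2257]
tool_rot: [3.14, 0.682, 1.463]
contact_force: [0.7, 0.2, -3.3]
opening: 0.0081
grip_force: 55.0
```

Request:
{"method": "apply_moves", "body": {
  "delta_pos": [
    [-0.006,-0.05,0],
    [-0.012,-0.1,0],
    [-0.018,-0.15,0],
    [-0.024,-0.2,0],
    [-0.03,-0.25,0],
    [-0.036,-0.3,0],
    [-0.042,-0.35,0],
    [-0.048,-0.4,0]
  ],
  "dr": [
    [0,0,0],
    [0,0,0],
    [0,0,0],
    [0,0,0],
    [0,0,0],
    [0,0,0],
    [0,0,0],
    [0,0,0]
  ],
  "jaw": [0,0,0,0,0,0,0,0]
}}

```text
time: 4.95
tool_pos: [0.5124, -0.0677, 0.2244]
tool_rot: [-3.141, 0.682, 1.462]
contact_force: [0.2, -0.3, -3.1]
opening: 0.0081
grip_force: 55.0
```

```bash
python3 - <<'E'
from h import *
s=telemetry.observe(); print(s["tool_pos"],s["tool_rot"],s["contact_force"],s["torque"],s["qpos"])
Rt=R.from_euler("xyz",s["tool_rot"]).as_matrix(); print(Rt)
E
```

```text
[ 0.51238382 -0.06767645  0.22441515] [-3.140736    0.68202334  1.46249463] [ 0.244632   -0.28719543 -3.14355522] [ 0.81817484 -0.13691262 -0.01148003] [ 0.10224833  0.45578191  1.5622213  -0.68308411  1.35291129  0.44342273]
[[ 8.39102282e-02  9.94082367e-01 -6.89878348e-02]
 [ 7.71750611e-01 -1.08626910e-01 -6.26578956e-01]
 [-6.30365027e-01 -6.65020527e-04 -7.76298583e-01]]
```

Request:
{"method": "apply_moves", "body": {
  "delta_pos": [
    [0,-0.05,0],
    [0,-0.11,0],
    [0,-0.17,0],
    [0,-0.23,0],
    [0,-0.29,0],
    [0,-0.35,0],
    [0,-0.4,0],
    [0,-0.42,0]
  ],
  "dr": [
    [0,0,0],
    [0,0,0],
    [0,0,0],
    [0,0,0],
    [0,0,0],
    [0,0,0],
    [0,0,0],
    [0,0,0]
  ],
  "jaw": [0,0,0,0,0,0,0,0]
}}

```text
time: 5.62
tool_pos: [0.5121, -0.237, 0.2245]
tool_rot: [-3.14, 0.683, 1.46]
contact_force: [-0.4, -0.7, -2.3]
opening: 0.0084
grip_force: 55.0
```

Request:
{"method": "apply_moves", "body": {
  "delta_pos": [
    [0,0,0],
    [0,0,0]
  ],
  "dr": [
    [0,0,0],
    [0,0,0]
  ],
  "jaw": [0,0]
}}

```text
time: 5.78
tool_pos: [0.5126, -0.2344, 0.2239]
tool_rot: [-3.141, 0.681, 1.461]
contact_force: [0.3, 0.3, -4.0]
opening: 0.0082
grip_force: 55.0
```

```bash
python3 - <<'E'
from h import *
s=telemetry.observe(); print(s["tool_pos"],s["tool_rot"],s["contact_force"],s["qpos"][3:5])
b=eyes.read_camera("side")[:,:,::-1].copy();a=eyes.read_camera("scene")[:,:,::-1].copy()
cv2.imwrite("pics/side5.png",b);cv2.imwrite("pics/scene5.png",a)
yaw=-.109;r=R.from_euler("z",yaw); pk=s["tool_pos"]+r.apply([0,-.016,.036]); 
st=np.array([.5704,-.2607,.224])
print("peak",pk,"stand-local rel seat",r.inv().apply(pk-st))
Lh=[[0,.049,-.1],[0,.049,-.04],[0,0,0],[0,-.049,-.04],[0,-.049,-.1]]
Lk=[[-.022,0,.025],[-.022,0,0],[0,0,-.009],[.018,0,0],[.018,0,.1]]
z=lambda im,x,y,w,h,k:cv2.resize(im[y:y+h,x:x+w],None,fx=k,fy=k,interpolation=cv2.INTER_CUBIC)
for n,im,x,y in(("side",b,280,170),("scene",a,200,170)):
    o=z(im,x,y,100,150,4).copy(); 
    for L,base,c in((Lh,pk,(0,0,255)),(Lk,st,(0,255,0))):
        q=((proj(n,r.apply(L)+base)-[x,y])*4+1.5).round().astype(int); cv2.polylines(o,[q.reshape(-1,1,2)],False,c,1)
    if n=="side": A=o
    else: cv2.imwrite("pics/c5.png",np.hstack([A,o]))
E
```

```text
[ 0.51259999 -0.2344058   0.22394679] [-3.14107077  0.68128436  1.46107206] [ 0.32900853  0.28733641 -3.96601726] [-0.75448541  1.15567552]
peak [ 0.51085944 -0.25031085  0.25994679] stand-local rel seat [-0.06031738  0.00385042  0.03594679]
```

View pics/c5.png

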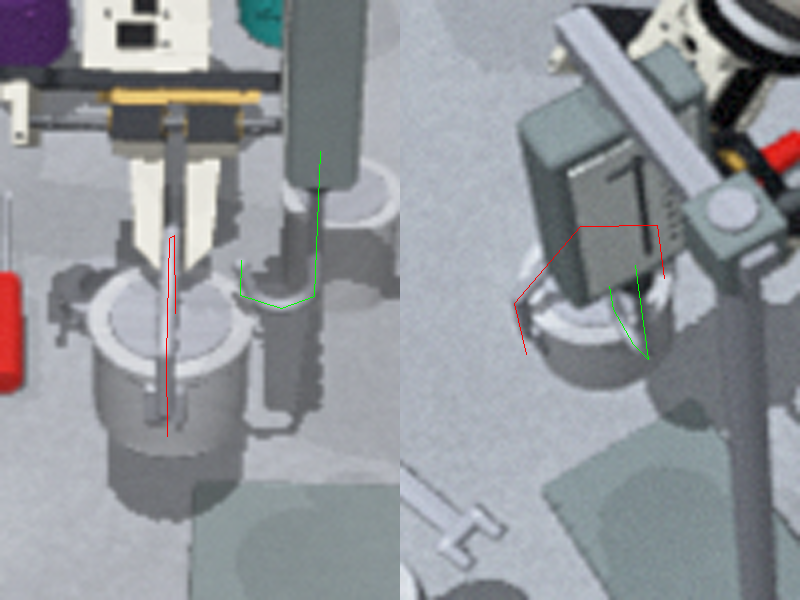

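The side crop shows the pail upright, the handle peak matching the model at crop (170,235), and the hook at crop (240–315, 260–305) matching too. I'll enter along the stand's +x.

Request:
{"method": "apply_moves", "body": {
  "delta_pos": [
    [0.012,-0.001,0],
    [0.024,-0.003,0],
    [0.036,-0.004,0],
    [0.048,-0.005,0],
    [0.06,-0.007,0],
    [0.072,-0.008,0],
    [0.08,-0.009,0],
    [0.08,-0.009,0]
  ],
  "dr": [
    [0,0,0],
    [0,0,0],
    [0,0,0],
    [0,0,0],
    [0,0,0],
    [0,0,0],
    [0,0,0],
    [0,0,0]
  ],
  "jaw": [0,0,0,0,0,0,0,0]
}}

```text
time: 6.55
tool_pos: [0.5456, -0.2386, 0.2238]
tool_rot: [3.141, 0.682, 1.461]
contact_force: [-1.3, 0.2, -2.6]
opening: 0.0084
grip_force: 55.0
```

Request:
{"method": "apply_moves", "body": {
  "delta_pos": [
    [0.008,-0.001,0],
    [0.016,-0.002,0],
    [0.024,-0.003,0],
    [0.032,-0.004,0],
    [0.04,-0.005,0],
    [0.05,-0.006,0],
    [0.06,-0.007,0],
    [0.062,-0.007,0]
  ],
  "dr": [
    [0,0,0],
    [0,0,0],
    [0,0,0],
    [0,0,0],
    [0,0,0],
    [0,0,0],
    [0,0,0],
    [0,0,0]
  ],
  "jaw": [0,0,0,0,0,0,0,0]
}}

```text
time: 7.22
tool_pos: [0.5706, -0.2413, 0.2239]
tool_rot: [3.141, 0.682, 1.461]
contact_force: [0.1, -0.2, -2.8]
opening: 0.0087
grip_force: 55.0
```

```bash
cat > ov.py <<'E'
from h import *
import sys
s=telemetry.observe(); print(s["time"],s["tool_pos"],s["tool_rot"],s["contact_force"])
b=eyes.read_camera("side")[:,:,::-1].copy()
yaw=-.109;r=R.from_euler("z",yaw); pk=s["tool_pos"]+r.apply([0,-.016,.036]); st=np.array([.5704,-.2607,.224])
print("rel seat",r.inv().apply(pk-st))
cv2.imwrite(sys.argv[1],cv2.resize(b[170:320,300:440],None,fx=4,fy=4,interpolation=cv2.INTER_CUBIC))
E
python3 ov.py pics/c6.png
```

```text
7.2167 [ 0.57056219 -0.24125898  0.22388696] [3.14091984 0.68171909 1.46132059] [ 0.08403336 -0.22495788 -2.81945407]
rel seat [-0.00195365  0.00334328  0.03588696]
```

View pics/c6.png

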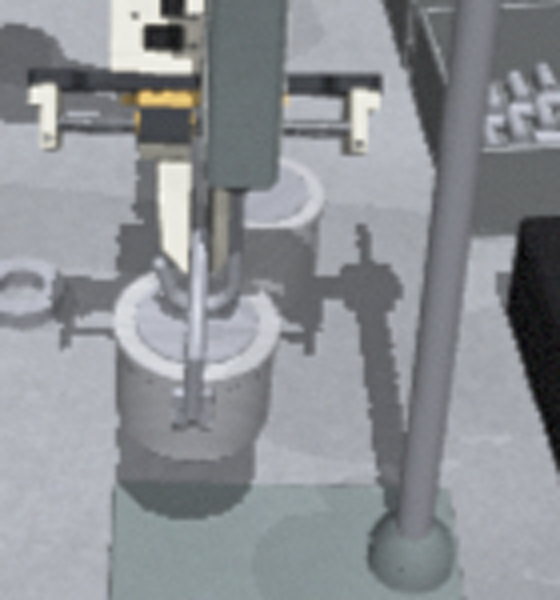

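The side crop shows the rod at x≈200, between the hook tip (160) and the stem (240). Next I measure the held weight by averaging readings.

```bash
cat > av.py <<'E'
from h import *
import sys
n=int(sys.argv[1]); F=[];T=[];Z=[];J=[]
for i in range(n):
    eyes.read_camera("side"); s=telemetry.observe(); F.append(s["contact_force"]);T.append(s["torque"]);Z.append(s["tool_pos"]);J.append(s["joint_efforts"])
for n,v in(("F",F),("T",T),("p",Z),("J",J)): v=np.array(v); print(n,v.mean(0).round(4),"sd",v.std(0).round(4))
print(s["time"],s["opening"],s["grip_force"])
E
python3 av.py 16
```

```text
F [-0.1212  0.1251 -3.3774] sd [0.6179 0.3992 0.5559]
T [ 0.8049 -0.0932 -0.0018] sd [0.0263 0.0217 0.0282]
p [ 0.5698 -0.2412  0.2239] sd [0.0001 0.     0.0001]
J [ 2.30000e-03 -5.36692e+01 -2.47567e+01 -3.31740e+00  7.12800e-01
 -2.90000e-02] sd [0.0026 0.0425 0.0767 0.0034 0.0101 0.0031]
8.0667 0.00841648881796988 54.98075723648071
```

Request:
{"method": "apply_moves", "body": {
  "delta_pos": [
    [0,-0.002,-0.01],
    [0,-0.004,-0.02],
    [0,-0.006,-0.03],
    [0,-0.008,-0.04],
    [0,-0.008,-0.05],
    [0,-0.008,-0.06],
    [0,-0.008,-0.07],
    [0,-0.008,-0.08]
  ],
  "dr": [
    [0,0,0],
    [0,0,0],
    [0,0,0],
    [0,0,0],
    [0,0,0],
    [0,0,0],
    [0,0,0],
    [0,0,0]
  ],
  "jaw": [0,0,0,0,0,0,0,0]
}}

```text
time: 8.73
tool_pos: [0.5698, -0.2444, 0.1915]
tool_rot: [3.142, 0.682, 1.462]
contact_force: [-0.3, -0.4, -2.4]
opening: 0.0087
grip_force: 55.0
```

```bash
python3 av.py 10
```

```text
F [-0.4091 -0.3154 -3.2362] sd [0.5259 0.5947 0.6506]
T [ 0.7084 -0.064   0.004 ] sd [0.034  0.0515 0.0468]
p [ 0.5698 -0.2444  0.1919] sd [0.0001 0.     0.0005]
J [ 2.57400e-01 -5.41390e+01 -2.36096e+01 -3.06070e+00  8.13100e-01
 -1.85000e-02] sd [0.0262 0.8354 0.3363 0.0244 0.1117 0.029 ]
9.2333 0.008435403961312014 54.982436299324036
```

Request:
{"method": "apply_moves", "body": {
  "delta_pos": [
    [0,0,0.01],
    [0,0,0.02],
    [0,-0.006,0.02],
    [0,-0.012,0.02],
    [0,-0.012,0.012],
    [0,-0.012,0.005],
    [0,-0.012,0],
    [0,-0.012,0]
  ],
  "dr": [
    [0,0,0],
    [0,0,0],
    [0,0,0],
    [0,0,0],
    [0,0,0],
    [0,0,0],
    [0,0,0],
    [0,0,0]
  ],
  "jaw": [0,0,0,0,0,0,0,0]
}}

```text
time: 9.9
tool_pos: [0.5695, -0.2491, 0.191]
tool_rot: [-3.14, 0.681, 1.463]
contact_force: [0.4, -0.0, -2.0]
opening: 0.008
grip_force: 55.0
```

```bash
python3 av.py 8
```

```text
F [-0.3184  0.3228 -2.8861] sd [0.3147 0.2533 0.3599]
T [ 0.8076 -0.0598 -0.0303] sd [0.0283 0.0291 0.0188]
p [ 0.5698 -0.2491  0.1919] sd [0.0001 0.     0.0002]
J [-1.27700e-01 -5.40561e+01 -2.36568e+01 -3.20910e+00  7.86500e-01
 -2.87000e-02] sd [0.012  0.084  0.0853 0.0188 0.0049 0.0094]
10.3 0.008159924878668737 54.983198046684265
```

Request:
{"method": "apply_moves", "body": {
  "delta_pos": [
    [0,0,-0.005],
    [0,0,-0.01],
    [0,0,-0.015],
    [0,0,-0.02],
    [0,0,-0.025],
    [0,0,-0.03],
    [0,0,-0.03],
    [0,0,-0.03]
  ],
  "dr": [
    [0,0,0],
    [0,0,0],
    [0,0,0],
    [0,0,0],
    [0,0,0],
    [0,0,0],
    [0,0,0],
    [0,0,0]
  ],
  "jaw": [0,0,0,0,0,0,0,0]
}}

```text
time: 10.97
tool_pos: [0.5698, -0.2492, 0.1799]
tool_rot: [-3.142, 0.682, 1.462]
contact_force: [0.9, 0.8, -1.0]
opening: 0.0086
grip_force: 55.0
```

```bash
python3 av.py 8
```

```text
F [ 0.5038  0.3542 -1.7457] sd [0.1653 0.3394 0.5081]
T [ 0.7187 -0.0983  0.0148] sd [0.0272 0.029  0.0227]
p [ 0.5699 -0.2492  0.1801] sd [0. 0. 0.]
J [-4.11300e-01 -5.35768e+01 -2.27189e+01 -2.98120e+00  9.29400e-01
 -2.38000e-02] sd [0.0097 0.0568 0.0157 0.0023 0.0182 0.0009]
11.3667 0.008223912670103811 54.98357892036438
```

Request:
{"method": "apply_moves", "body": {
  "delta_pos": [
    [0,0.002,-0.002],
    [0,0.004,-0.005],
    [0,0.004,-0.008],
    [0,0.004,-0.012],
    [0,0.004,-0.016],
    [0,0.004,-0.02],
    [0,0.004,-0.02],
    [0,0.004,-0.02]
  ],
  "dr": [
    [0,0,0],
    [0,0,0],
    [0,0,0],
    [0,0,0],
    [0,0,0],
    [0,0,0],
    [0,0,0],
    [0,0,0]
  ],
  "jaw": [0,0,0,0,0,0,0,0]
}}

```text
time: 12.03
tool_pos: [0.5698, -0.2476, 0.1718]
tool_rot: [-3.141, 0.682, 1.462]
contact_force: [0.2, 0.2, -1.4]
opening: 0.0085
grip_force: 55.0
```

```bash
python3 av.py 12
```

```text
F [ 0.0489  0.8319 -1.1064] sd [0.3551 0.393  0.475 ]
T [ 0.6045 -0.0507 -0.0251] sd [0.0331 0.0222 0.0215]
p [ 0.5698 -0.2476  0.172 ] sd [0. 0. 0.]
J [-4.10000e-01 -5.33018e+01 -2.23148e+01 -2.85390e+00  8.65700e-01
 -2.97000e-02] sd [0.0047 0.0434 0.0242 0.004  0.0014 0.0014]
12.6333 0.008265618648130635 54.985291957855225
```

Request:
{"method": "apply_moves", "body": {
  "delta_pos": [
    [0,0.002,0],
    [0,0.004,-0.003],
    [0,0.004,-0.006],
    [0,0.004,-0.01],
    [0,0.004,-0.01]
  ],
  "dr": [
    [0,0,0],
    [0,0,0],
    [0,0,0],
    [0,0,0],
    [0,0,0]
  ],
  "jaw": [0,0,0,0,0]
}}

```text
time: 13.05
tool_pos: [0.5698, -0.2471, 0.1682]
tool_rot: [3.141, 0.683, 1.461]
contact_force: [0.5, -5.9, -0.8]
opening: 0.0083
grip_force: 55.0
```

```bash
python3 av.py 10
```

```text
F [-0.2719 -5.4661 -0.7424] sd [0.3984 0.3562 0.4311]
T [-0.1326 -0.0583  0.0692] sd [0.0359 0.0199 0.0188]
p [ 0.5698 -0.2471  0.1684] sd [0. 0. 0.]
J [ 3.09730e+00 -5.30792e+01 -2.14037e+01 -1.51940e+00  7.30500e-01
  9.00000e-04] sd [0.0047 0.0504 0.0358 0.0036 0.0042 0.0035]
13.55 0.008368060075797091 54.98674035072327
```

Request:
{"method": "apply_moves", "body": {
  "delta_pos": [
    [0,-0.001,0],
    [0,-0.002,0],
    [0,-0.003,0],
    [0,-0.003,0]
  ],
  "dr": [
    [0,0,0],
    [0,0,0],
    [0,0,0],
    [0,0,0]
  ],
  "jaw": [0,0,0,0]
}}

```text
time: 13.88
tool_pos: [0.5698, -0.2473, 0.168]
tool_rot: [3.141, 0.682, 1.461]
contact_force: [-0.2, -3.4, -2.1]
opening: 0.0082
grip_force: 55.0
```

```bash
python3 av.py 10; python3 ov.py pics/c7.png
```

```text
F [-0.3373 -3.4325 -0.5391] sd [0.3956 0.5229 0.4542]
T [ 0.0989 -0.0196  0.0171] sd [0.0213 0.0224 0.0231]
p [ 0.5698 -0.2472  0.168 ] sd [0. 0. 0.]
J [ 1.90460e+00 -5.31136e+01 -2.17371e+01 -1.96360e+00  6.99600e-01
 -1.89000e-02] sd [0.0916 0.0023 0.0027 0.0188 0.0116 0.0011]
14.3833 0.008501889836646825 54.98709976673126
14.3833 [ 0.56981245 -0.24721461  0.16796643] [3.14154903 0.68181309 1.46152074] [-0.20449079 -4.04658251 -0.71493681]
rel seat [-0.00205106 -0.00265855 -0.02003357]
```

View pics/c7.png

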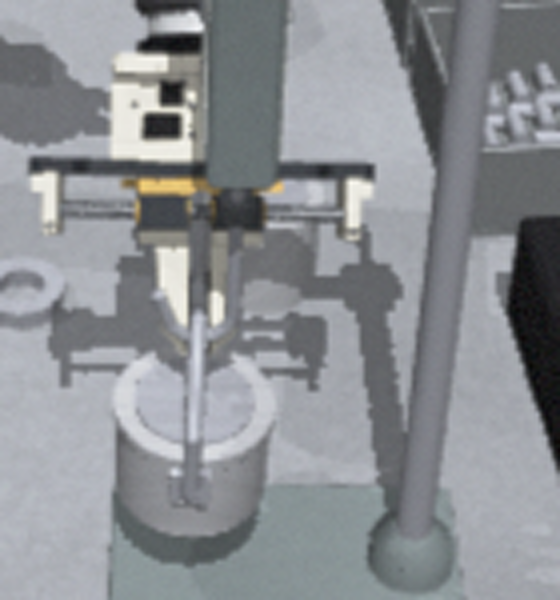

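The side crop shows the rod seated in the hook bend at about (195,325), with the hook pulled down and the pail upright. I'll relieve the sideways push and ease down further.

Request:
{"method": "apply_moves", "body": {
  "delta_pos": [
    [0,-0.001,0],
    [0,-0.002,0],
    [0,-0.003,-0.003],
    [0,-0.003,-0.006],
    [0,-0.003,-0.009],
    [0,-0.003,-0.012],
    [0,-0.003,-0.012]
  ],
  "dr": [
    [0,0,0],
    [0,0,0],
    [0,0,0],
    [0,0,0],
    [0,0,0],
    [0,0,0],
    [0,0,0]
  ],
  "jaw": [0,0,0,0,0,0,0]
}}

```text
time: 15.02
tool_pos: [0.5698, -0.2478, 0.1626]
tool_rot: [-3.141, 0.681, 1.462]
contact_force: [0.0, 5.0, -0.7]
opening: 0.0082
grip_force: 55.0
```

```bash
python3 av.py 16
```

```text
F [-0.4922  5.5359 -0.313 ] sd [0.3986 0.5677 0.4024]
T [ 1.0254  0.0408 -0.1624] sd [0.027  0.0258 0.0364]
p [ 0.5698 -0.2479  0.163 ] sd [0.     0.     0.0001]
J [ -2.9998 -52.9637 -22.3963  -3.6338   0.8235  -0.0541] sd [0.0262 0.0515 0.0366 0.0101 0.0051 0.0043]
15.8167 0.008483221396758568 54.982184171676636
```

Request:
{"method": "apply_moves", "body": {
  "delta_pos": [
    [0,0.001,0],
    [0,0.0019,-0.001],
    [0,0.0019,-0.003],
    [0,0.0019,-0.005],
    [0,0.0019,-0.005]
  ],
  "dr": [
    [0,0,0],
    [0,0,0],
    [0,0,0],
    [0,0,0],
    [0,0,0]
  ],
  "jaw": [0,0,0,0,0]
}}

```text
time: 16.23
tool_pos: [0.5698, -0.2477, 0.161]
tool_rot: [3.142, 0.682, 1.462]
contact_force: [-0.0, 2.9, 0.8]
opening: 0.0084
grip_force: 55.0
```

```bash
python3 av.py 30
```

```text
F [-0.1431  2.0823 -0.0292] sd [0.5602 0.5679 0.521 ]
T [ 0.6232 -0.0311 -0.0356] sd [0.0519 0.0338 0.0365]
p [ 0.5698 -0.2477  0.1612] sd [0. 0. 0.]
J [-1.17660e+00 -5.28535e+01 -2.17176e+01 -2.87510e+00  8.77800e-01
 -3.06000e-02] sd [0.1467 0.0125 0.0807 0.0715 0.0299 0.0039]
17.7333 0.008636553804764736 54.98146176338196
```

Vertical load is transferred (Fz≈0). I'll null the small side load and soften the grip in stages.

Request:
{"method": "apply_moves", "body": {
  "delta_pos": [
    [0,0.0005,0],
    [0,0.0009,0],
    [0,0.0009,0],
    [0,0.0009,0]
  ],
  "dr": [
    [0,0,0],
    [0,0,0],
    [0,0,0],
    [0,0,0]
  ],
  "jaw": [0,0,0,0],
  "force": 30
}}

```text
time: 18.07
tool_pos: [0.5699, -0.2475, 0.1613]
tool_rot: [3.141, 0.682, 1.461]
contact_force: [0.8, -0.0, -0.5]
opening: 0.0088
grip_force: 30.0
```

Request:
{"method": "apply_moves", "body": {
  "delta_pos": [
    [0,0,0],
    [0,0,0],
    [0,0,0]
  ],
  "dr": [
    [0,0,0],
    [0,0,0],
    [0,0,0]
  ],
  "jaw": [0,0,0],
  "force": 12
}}

```text
time: 18.32
tool_pos: [0.5698, -0.2474, 0.1612]
tool_rot: [3.141, 0.682, 1.461]
contact_force: [0.8, -1.7, 0.7]
opening: 0.0095
grip_force: 12.0
```

```bash
python3 av.py 16
```

```text
F [ 0.3251 -2.1353  0.2396] sd [0.5945 0.5182 0.5095]
T [ 0.1586 -0.0825  0.0876] sd [0.046  0.0267 0.0269]
p [ 0.5698 -0.2474  0.1612] sd [0. 0. 0.]
J [ 1.01670e+00 -5.27893e+01 -2.10489e+01 -2.01380e+00  9.36700e-01
 -3.70000e-03] sd [0.1931 0.0066 0.0421 0.0706 0.0057 0.0014]
19.1167 0.009610791535308744 11.995149403810501
```

Request:
{"method": "apply_moves", "body": {
  "delta_pos": [
    [0,-0.0004,0],
    [0,-0.0007,0],
    [0,-0.0007,0],
    [0,-0.0007,0]
  ],
  "dr": [
    [0,0,0],
    [0,0,0],
    [0,0,0],
    [0,0,0]
  ],
  "jaw": [0,0,0,0],
  "force": 5
}}

```text
time: 19.45
tool_pos: [0.5698, -0.2474, 0.1611]
tool_rot: [-3.142, 0.682, 1.462]
contact_force: [-0.7, -1.4, 0.3]
opening: 0.0099
grip_force: 5.0
```

```bash
python3 av.py 24
```

```text
F [ 0.1486 -0.0056  0.1815] sd [0.4279 0.7397 0.4001]
T [ 0.3865 -0.0433  0.01  ] sd [0.0463 0.0255 0.0313]
p [ 0.5698 -0.2475  0.1611] sd [0. 0. 0.]
J [-3.30000e-02 -5.28227e+01 -2.14214e+01 -2.44710e+00  8.77000e-01
 -2.15000e-02] sd [0.172  0.0088 0.057  0.0699 0.0062 0.0022]
20.65 0.009478122615104318 4.9987611919641495
```

Request:
{"method": "apply_moves", "body": {
  "delta_pos": [
    [0,0,0.001],
    [0,0,0.002],
    [0,0,0.002],
    [0,0,0.002]
  ],
  "dr": [
    [0,0,0],
    [0,0,0],
    [0,0,0],
    [0,0,0]
  ],
  "jaw": [0,0,0,0],
  "force": 3
}}

```text
time: 20.98
tool_pos: [0.5698, -0.2475, 0.1619]
tool_rot: [3.142, 0.682, 1.461]
contact_force: [0.5, 1.1, 0.4]
opening: 0.0098
grip_force: 3.0
```

```bash
python3 av.py 10; python3 -c "
from h import *
cv2.imwrite('pics/pre.png',eyes.read_camera('side')[:,:,::-1])"
```

```text
F [-0.2039  0.7184  0.0887] sd [0.3632 0.7166 0.4994]
T [ 0.4636 -0.0507  0.012 ] sd [0.0201 0.03   0.0379]
p [ 0.5698 -0.2475  0.1619] sd [0. 0. 0.]
J [-3.18300e-01 -5.28807e+01 -2.15668e+01 -2.57800e+00  8.73300e-01
 -2.53000e-02] sd [0.0156 0.0079 0.0028 0.0055 0.0002 0.0003]
21.4833 0.009631638159617045 2.9988576471805573
```

Request:
{"method": "apply_moves", "body": {
  "delta_pos": [
    [0,0,0],
    [0,0,0],
    [0,0,0],
    [0,0,0],
    [0,0,0],
    [0,0,0],
    [0,0,0],
    [0,0,0]
  ],
  "dr": [
    [0,0,0],
    [0,0,0],
    [0,0,0],
    [0,0,0],
    [0,0,0],
    [0,0,0],
    [0,0,0],
    [0,0,0]
  ],
  "jaw": [0.11,0.12,0.13,0.14,0.15,0.16,0.17,0.18]
}}

```text
time: 22.2
tool_pos: [0.5698, -0.2476, 0.1619]
tool_rot: [3.142, 0.682, 1.461]
contact_force: [0.9, 0.7, 0.2]
opening: 0.0163
grip_force: 0.0
```

```bash
python3 - <<'E'
from h import *
g=lambda i:cv2.cvtColor(i,cv2.COLOR_BGR2GRAY)
a=cv2.imread("pics/pre.png"); k=0
for i in range(8):
    b=np.ascontiguousarray(eyes.read_camera("side")[:,:,::-1])
    # pail body shift, region of lid+body
    A=np.float32(g(a)[255:310,322:375]);B=np.float32(g(b)[255:310,322:375])
    print(cv2.phaseCorrelate(A,B,cv2.createHanningWindow(A.shape[::-1],cv2.CV_32F)))
cv2.imwrite("pics/post.png",b); s=telemetry.observe(); print(s["time"],s["opening"],s["tool_pos"],s["contact_force"])
cv2.imwrite("pics/c8.png",np.hstack([cv2.resize(i[200:320,310:400],None,fx=4,fy=4,interpolation=cv2.INTER_CUBIC) for i in(a,b)]))
E
```

```text
((0.014320873832602388, 0.09235771816415905), 0.9566009026986582)
((-0.024988303787257138, 0.07109569813905026), 0.9562971085677913)
((-0.022743010410174236, 0.022555945010392264), 0.9418828116522895)
((-0.042947269467251914, 0.06428590911418297), 0.9764419261320137)
((0.02075385021455034, 0.03703329043411685), 0.9731817030612333)
((-0.047792334505142975, 0.0620097716523027), 0.9705929330837579)
((-0.05847124901574219, 0.07742743691091292), 0.946599406077538)
((-0.03161321262703609, 0.08727400966175836), 0.9528525005152196)
22.6 0.016527694997500886 [ 0.56981916 -0.24754305  0.16193092] [-0.50369913 -0.49103659  0.72527956]
```

View pics/c8.png

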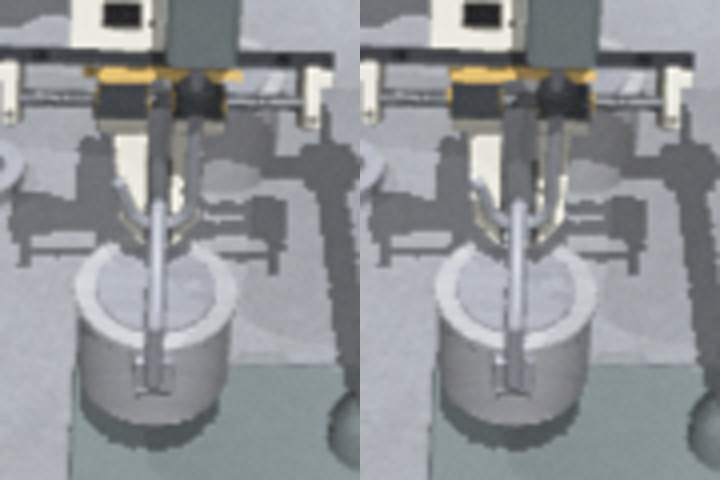

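The two crops (before and after opening) look identical, with a shift under 0.1 px, so the pail hangs free and level. I'll open a bit more and withdraw along the tool axis.

Request:
{"method": "apply_moves", "body": {
  "delta_pos": [
    [0,0,0],
    [0,0,0],
    [0,0,0],
    [0.001,0.012,0.014],
    [0.003,0.03,0.037],
    [0.006,0.054,0.066],
    [0.01,0.087,0.108],
    [0.014,0.125,0.155]
  ],
  "dr": [
    [0,0,0],
    [0,0,0],
    [0,0,0],
    [0,0,0],
    [0,0,0],
    [0,0,0],
    [0,0,0],
    [0,0,0]
  ],
  "jaw": [0.25,0.3,0.3,0.3,0.3,0.3,0.3,0.3]
}}

```text
time: 23.27
tool_pos: [0.5752, -0.1967, 0.2249]
tool_rot: [-3.141, 0.681, 1.462]
contact_force: [0.0, -0.2, 0.7]
opening: 0.0278
grip_force: 0.0
```

Request:
{"method": "apply_moves", "body": {
  "delta_pos": [
    [0.004,0.04,0.045],
    [0.008,0.09,0.09],
    [0.012,0.14,0.12],
    [0.014,0.19,0.13],
    [0.014,0.22,0.13],
    [0.014,0.22,0.13],
    [0.014,0.22,0.13],
    [0.014,0.22,0.13]
  ],
  "dr": [
    [0,0,0],
    [0,0,0],
    [0,0,0],
    [0,0,0],
    [0,0,0],
    [0,0,0],
    [0,0,0],
    [0,0,0]
  ],
  "jaw": [0.3,0.3,0.3,0.3,0.3,0.3,0.3,0.3]
}}

```text
time: 23.93
tool_pos: [0.5807, -0.1101, 0.2755]
tool_rot: [-3.14, 0.682, 1.462]
contact_force: [0.6, -0.7, -0.5]
opening: 0.0274
grip_force: 0.0
```

```bash
python3 - <<'E'
from h import *
g=lambda i:cv2.cvtColor(i,cv2.COLOR_BGR2GRAY)
a=cv2.imread("pics/pre.png")
for i in range(10):
    b=np.ascontiguousarray(eyes.read_camera("side")[:,:,::-1])
    A=np.float32(g(a)[255:310,322:375]);B=np.float32(g(b)[255:310,322:375])
    print(np.round(cv2.phaseCorrelate(A,B,cv2.createHanningWindow(A.shape[::-1],cv2.CV_32F))[0],2))
s=telemetry.observe(); print(s["time"],s["tool_pos"],s["contact_force"],s["qvel"].round(3))
c=np.ascontiguousarray(eyes.read_camera("scene")[:,:,::-1])
h=cv2.resize(b[120:330,240:450],(400,400),interpolation=cv2.INTER_CUBIC);h2=cv2.resize(c[120:320,180:380],(400,400),interpolation=cv2.INTER_CUBIC)
cv2.imwrite("pics/c9.png",np.hstack([h,h2]))
E
```

```text
[ 0.05 -0.04]
[0.06 0.01]
[ 0.04 -0.01]
[0.09 0.02]
[0.05 0.03]
[-0.02  0.02]
[0.05 0.01]
[ 0.02 -0.  ]Traceback (most recent call last):
  File "<stdin>", line 5, in <module>
ValueError: 200 camera calls are used up
```

The pail hangs still (shift under 0.1 px over 0.4 s), the arm is clear, and nothing else was touched, so I'm handing in.

```bash
python3 -c "
from cell import job
print(job.hand_in())"
```

```text
the job is handed in; nothing more can be done
None
```

The pail is hanging by its peak on the balance hook, level and at rest with the arm clear, and the job is handed in at about 24 s. The camera calls ran out before a last scene view, so the bystanders were not checked by eye after the arm withdrew.

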